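# Build the test-sieve stack on the sieve shaker

## Task

Build up the sieve stack on the shaker for the next grain-size run: the closed receiver pan goes into the shaker's round seat, and on it, going up, the fine, the medium and the coarse sieve, with the lid on top. Each piece must be nested fully home and level in the one below it. Leave the vial between the sieves and the sample dish where they are.

Things in the scene. Friction and masses are not known exactly. Their poses are not given: they have to be found in the camera images.
- shaker_seat (a point): The target: centre of the round seat on top of the small grey sieve shaker (fixed box 140 x 130 x 43 mm, control panel in front). The point lies on the seat's floor, 62 mm above the desk; the seat is a shallow cup of 67 mm bore with a rim 7 mm high and 76 mm outside. z up, x away from the control panel.
- pan_center (a point): Receiver pan: plain steel cup with a closed, smooth, bright bottom and no mesh or skirt, 62 mm outside diameter, bore 57.6 mm, 30 mm high, its bottom edge bevelled 4 mm. Stands loose on the desk. Point at its centre, 15 mm above its underside; z up. Seated in the shaker, its underside is on the seat's floor.
- fine_sieve_center (a point): Fine sieve: 32 mm high, the lowest of three, close grey mesh with openings under 2 mm. Steel frame 62 mm across, bore 57.6 mm. Its lowest 8 mm is a skirt, 54 mm across and tapered to 49 mm, that enters the bore of the piece below until the shoulder rests on that rim: grip above the skirt. Point on its axis, 16 mm above its foot; z up. Nested on the pan, its foot is 22 mm above the pan's underside.
- medium_sieve_center (a point): Medium sieve: 38 mm high, mesh openings of about 4 mm. Steel frame 62 mm across, bore 57.6 mm. Its lowest 8 mm is a skirt, 54 mm across and tapered to 49 mm, that enters the bore of the piece below until the shoulder rests on that rim: grip above the skirt. Point on its axis, 19 mm above its foot; z up. Nested on the fine sieve, its foot is 24 mm above that sieve's foot.
- coarse_sieve_center (a point): Coarse sieve: the tallest, 46 mm high, mesh openings of about 10 mm. Steel frame 62 mm across, bore 57.6 mm. Its lowest 8 mm is a skirt, 54 mm across and tapered to 49 mm, that enters the bore of the piece below until the shoulder rests on that rim: grip above the skirt. Point on its axis, 23 mm above its foot; z up. Nested on the medium sieve, its foot is 30 mm above that sieve's foot.
- lid_knob (a point): Lid: flat steel disc of 62 mm diameter and 2.8 mm thickness with the same 8 mm skirt below it and a black fluted knob on top, 22 mm in diameter and 20 mm high; 30.5 mm high overall. Point on its axis at half the knob's height, 20.5 mm above the foot of its skirt; take it by the knob. z up. Nested on the coarse sieve, its foot is 38 mm above that sieve's foot.
- vial: Bystander: capped glass vial standing loose among the sieves, 18 mm diameter, 44 mm high. Origin under its middle; z up.
- dish: Bystander: small round sample dish, loose near the front of the desk, 56 mm diameter, 11 mm high. Origin under its middle; z up.

How it is judged:
By the outcome, as a careful person would: the job done as asked, in the order asked, and still so for the second after the job is handed in, with the robot touching nothing.
It also fails if it takes over 115 s, if anything falls off the work surface, if the arm or the gripper's body presses on something with over 40 N, if the wrist force passes 120 N, or if a joint passes its speed limit or range.

## Robot

A 6-joint arm with a two-finger parallel gripper is mounted at the origin on a cart in front of the work surface, level with it; the furniture and walls round the work are solid. World frame = base frame: x ahead of the robot, y to its left, z up, the work surface at z = 0. Lengths are in m, angles in degrees, forces in N, time in s.
With the tool pointing down it reaches from about 0.325 to 0.85 m from the base axis. Payload 15.5 kg.
Tool frame: the origin (TCP) lies at the very end of the fingers, on their centre line; the grasp point (between the pads) lies 19 mm behind it; z points along the fingers, y is the line along which they close (so a half turn about z gives the same grasp; the last joint's range is limited). The gripper opens to 91 mm and grips with 3 to 60 N. Pads are 32 mm wide; open, the fingers measure 118 mm over their backs; the gripper's body (76 mm by 178 mm) begins 60 mm behind the grasp point.
Start: joints at [64.315, 28.281, 77.091, -0, 74.628, -5.472], TCP at [0.216, 0.587, 0.214] pointing down, gripper open.
Joint ranges: [-166.48, 166.48], [-47.26, 123.95], [12.59, 153.08], [-70.14, 250.14], [6.76, 159.57], [-176.63, 176.63]. Speed limits (degrees/s): [108.29, 108.29, 147.25, 172.46, 172.46, 172.46].

## Interface

Orientations are given as [roll, pitch, yaw] about the fixed x, y, z axes, in that order (R = Rz(yaw) Ry(pitch) Rx(roll)).
In Python, from station import ctrl, grab_frame gives the robot as it stands.
- The arm moves only by the shell command python3 -m crank 'ROWS' [FORCE]. ROWS is JSON, one flat list of numbers, 7 for each row, row after row: the turn, a rotation vector about the tool's x, y, z as a fraction of full scale, then the shift along the tool's x, y, z as a fraction of full scale, then the closure, from -1 (fully open) to 1 (shut), so that 0 is half open. A call has 1 to 12 rows; each row is the pose to reach, as a shift and turn from the pose commanded when the call began, along the tool's axes at that moment, turning the shorter way round; what a row does not reach only later rows make up. Full scale, the value 1, is 0.1 m for a shift and 180 degrees for a turn. A row lasts 1/8 s, in which the tool goes at most 62.5 mm and 10.7 degrees, less where a joint would pass 70% of its speed; a pose out of reach is approached as far as the arm can. A call with a number of a shift or a turn outside -1 to 1 is refused whole. A call with a gripper value outside its range is refused whole. The fingers move at their own pace and stop on an object; FORCE is the grip in N (left out, the last holds). Time passes only in rows, so rows that repeat a pose let the fingers close. It gives the time, the measured TCP pose, the force, the opening and the grip force at its end, in the units of the state.
- ctrl.get_obs(): the state, without advancing time (a new reading comes with each control period).
- grab_frame(name): name is "scene" or "side" or "wrist"; returns a dict with "color" (420x560x3 uint8, red, green, blue), "mtx" (3x3 intrinsics, pixels), "origin" and "rotation" of the camera in the world; the wrist camera has in their place "hand_eye" (4x4, takes a point from camera to tool coordinates, whose origin is the TCP and whose axes are the flange's). Camera axes: x right, y down, z forward; pixel columns grow to the right and rows downward; lengths in m; the calibration is good to about 2 mm. The wrist camera is an equidistant fisheye: a pixel r from the principal point sees the ray r / f radians off the axis. A picture is of the moment at which its call begins: read the wrist's pose just before it. There is no depth.
- ctrl.hand_in(): hands the job in; it is judged then, once.
The state is a dict: "time_s": time; "qpos": joint angles; "joint_velocities": joint speeds; "joint_torque": joint torques, N m; "eef_pos": TCP position; "orientation": TCP orientation; "ft_force": force on the tool from outside, world axes, zero at the start; "ft_torque": the same for the moment, N m; "grip_width": opening from 0.0 (shut) to 1.0 (fully open); "grasp_force": force on a finger pad.
Only numpy, scipy, OpenCV 4.12 (cv2) and the standard library are available. Lean on these libraries where they do the work, as an engineer would, in place of code of your own. Each camera call takes 0.05 s, during which the arm holds its last target. There are 200 camera calls.

## Working session

There is one attempt and no reset: what is moved stays moved. The work goes in short steps, Python scripts to look and compute and a shell command to move; the robot and the scene stay as the last step left them, time stands still between calls to the robot, and variables do not carry over. Pictures are saved under pics/ and viewed, at most 17 in all, crops included, and the job is handed in when it is done.

```bash
ls; mkdir -p pics; python3 - <<'E'
from station import ctrl, grab_frame
import cv2,numpy as np
o=ctrl.get_obs(); print(o)
for n in ["scene","side","wrist"]:
    f=grab_frame(n); cv2.imwrite(f"pics/{n}0.png",f["color"][:,:,::-1])
    print(n,f["mtx"].tolist(),[(k,np.round(f[k],4).tolist()) for k in f if k in("origin","rotation","hand_eye")])
    np.save(f"pics/{n}0.npy",f["color"])
E
```

```text
pics
{'time_s': 0.0, 'qpos': array([ 6.43153616e+01,  2.83134361e+01,  7.71293580e+01, -1.12870191e-03,
        7.46288296e+01, -5.47309613e+00]), 'joint_velocities': array([ 0.06461879,  0.05938816, -0.03513659, -0.00499122,  0.05646879,
       -0.01325143]), 'joint_torque': array([-4.23343779e-03, -8.78822351e+01, -3.81866276e+01,  7.02429051e-02,
        5.33551374e-02, -7.94651419e-05]), 'eef_pos': array([0.21577058, 0.58614224, 0.21334082]), 'orientation': array([-1.79928599e+02, -5.74835330e-03,  1.59788754e+02]), 'ft_force': array([ 0.08027166, -0.17529733, -0.1322482 ]), 'ft_torque': array([ 0.03262922,  0.01158129, -0.00194292]), 'grasp_force': 0.0, 'grip_width': 1.0021246120860963}
scene [[443.6368678949442, 0.0, 282.6174865589765], [0.0, 443.6368678949442, 213.6938222974083], [0.0, 0.0, 1.0]] [('origin', [0.065, -0.151, 0.6697]), ('rotation', [-132.6057, 0.5045, -47.8668])]
side [[492.47147325975476, 0.0, 280.5842482311564], [0.0, 492.47147325975476, 206.95115012444842], [0.0, 0.0, 1.0]] [('origin', [0.4237, 1.121, 0.4539]), ('rotation', [-113.4845, -0.3788, -174.5224])]
wrist [[325.19226210127806, 0.0, 277.2244962485582], [0.0, 325.19226210127806, 206.27569817736176], [0.0, 0.0, 1.0]] [('hand_eye', [[0.0008, -0.9721, -0.2344, 0.0659], [1.0, 0.0006, 0.0009, 0.0003], [-0.0008, -0.2344, 0.9721, -0.1706], [0.0, 0.0, 0.0, 1.0]])]
```

View pics/scene0.png

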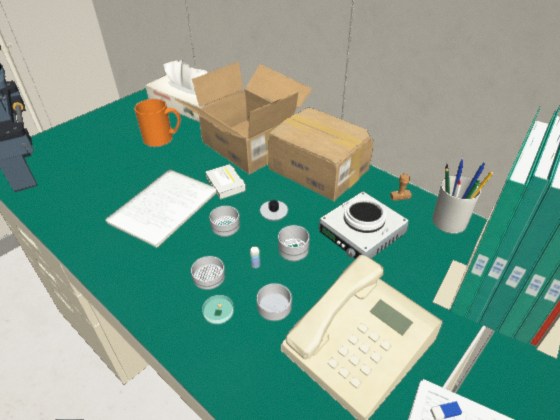

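View pics/side0.png

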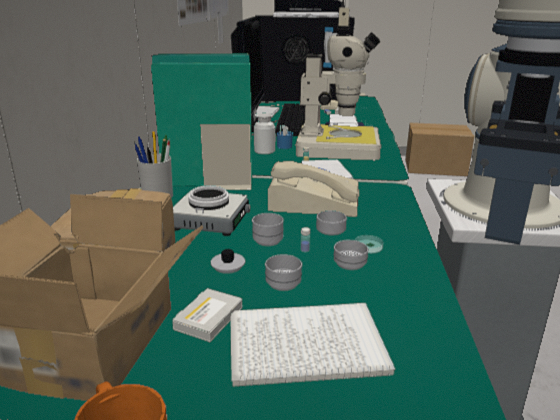

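View pics/wrist0.png

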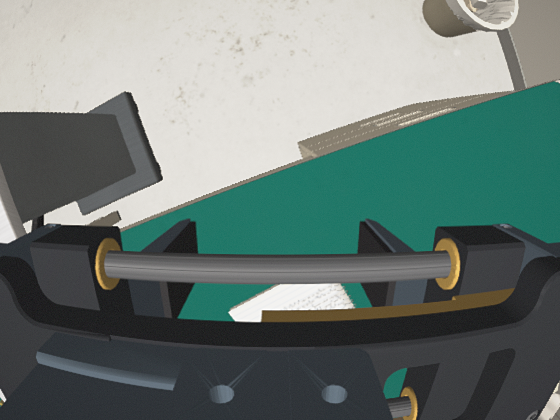

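Scene image: rims near (225,213), (293,236), (208,265), (274,295); lid at (274,208), seat at (366,212), vial at (255,257), dish at (218,309). Side image: pieces at (268,220), (331,216), (350,247), (284,264), lid at (228,262), seat at (209,196). Next I'll view a zoomed crop and compute rough positions.

```bash
cat > h.py <<'E'
import numpy as np, cv2
from scipy.spatial.transform import Rotation as R
from station import ctrl, grab_frame
C={"scene":([[443.6369,0,282.6175],[0,443.6369,213.6938],[0,0,1]],[0.065,-0.151,0.6697],[-132.6057,0.5045,-47.8668]),
"side":([[492.4715,0,280.5842],[0,492.4715,206.9512],[0,0,1]],[0.4237,1.121,0.4539],[-113.4845,-0.3788,-174.5224])}
def ray(n,u,v):
    K,o,r=C[n]; d=np.linalg.inv(K)@[u,v,1.]
    return np.array(o),R.from_euler("xyz",r,degrees=True).as_matrix()@d
def onz(n,u,v,z):
    o,d=ray(n,u,v); return o+d*(z-o[2])/d[2]
def tri(a,b):
    (o,d),(p,e)=ray("scene",*a),ray("side",*b)
    A=np.c_[d,-e]; s=np.linalg.lstsq(A,p-o,rcond=None)[0]
    x,y=o+d*s[0],p+e*s[1]; return (x+y)/2,np.linalg.norm(x-y)
E
python3 - <<'E'
from h import *
s=dict(A=((225,213),(284,264)),B=((293,236),(268,220)),Cc=((208,265),(350,247)),D=((274,295),(331,216)),lid=((273,206),(228,257)),seat=((366,212),(209,196)),vial=((255,249),(305,231)),dish=((218,309),(369,243)))
for k,(a,b) in s.items():
    p,e=tri(a,b); print(k,p.round(3),round(e,4))
f=cv2.imread("pics/scene0.png")[185:335,180:380]; g=cv2.imread("pics/side0.png")[180:290,195:395]
cv2.imwrite("pics/z1.png",cv2.resize(f,(800,600),interpolation=2)); cv2.imwrite("pics/z2.png",cv2.resize(g,(800,440),interpolation=2))
E
```

```text
A [0.487 0.405 0.039] 0.0067
B [0.53  0.25  0.045] 0.0011
Cc [0.373 0.326 0.035] 0.003
D [0.407 0.187 0.032] 0.0022
lid [0.589 0.36  0.02 ] 0.0012
seat [0.666 0.174 0.06 ] 0.0047
vial [0.456 0.283 0.042] 0.0029
dish [0.331 0.254 0.007] 0.001
```

View pics/z1.png

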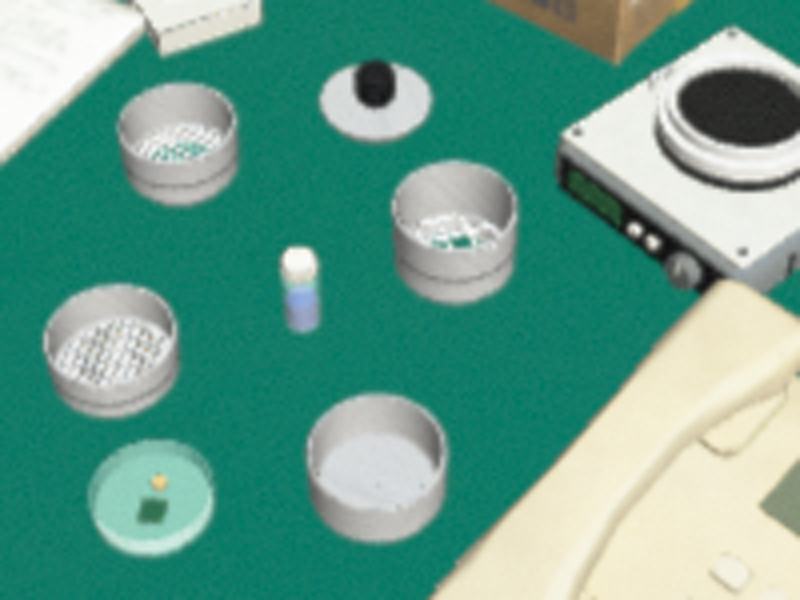

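View pics/z2.png

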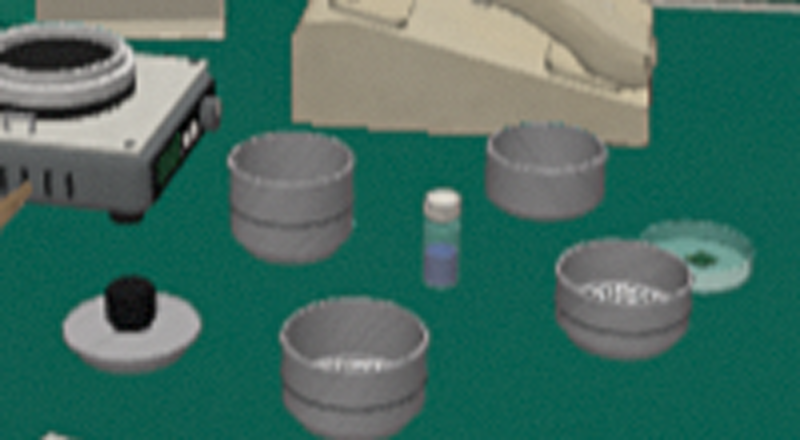

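Identities: heights 45, 39, 35 and 32 mm and the mesh mark (293,236) as coarse, (225,216) as medium, (208,269) as fine. (274,297) is the pan, with a smooth bottom. Next I refine the rim centres from the zooms and check clearance to the phone and boxes.

```bash
python3 - <<'E'
from h import *
s=dict(med=((224.6,215.9),(283.6,263.5),.038),coarse=((293.6,236.4),(267.9,219.4),.046),fine=((208,268.8),(350.9,247.8),.032),pan=((274.1,297.4),(331.6,216.8),.030))
for k,(a,b,z) in s.items():
    p,e=tri(a,b); print(k,p.round(4),round(e,4),onz("scene",*a,z).round(4),onz("side",*b,z).round(4))
for n,p,z in [("phone1",(283,345),0),("phone2",(350,270),0),("box l",(270,178),0),("box r",(340,194),0),("box r2",(372,165),0)]: print(n,onz("scene",*p,z).round(3))
print("boxtop", [onz("scene",338,155,z).round(3).tolist() for z in (.08,.1,.12)])
for n,c in (("scene",(300,185,420,265)),("side",(165,170,260,240))):
    x0,y0,x1,y1=c; im=cv2.imread(f"pics/{n}0.png")[y0:y1,x0:x1]; cv2.imwrite(f"pics/s_{n}.png",cv2.resize(im,None,fx=400/(x1-x0),fy=400/(x1-x0),interpolation=2))
a=cv2.imread("pics/s_scene.png");b=cv2.imread("pics/s_side.png");H=max(len(a),len(b))
P=lambda i:cv2.copyMakeBorder(i,0,H-len(i),0,0,0)
cv2.imwrite("pics/seat.png",np.hstack([P(a),P(b)])); print(a.shape,b.shape)
E
```

```text
med [0.4852 0.4014 0.0366] 0.0009 [0.4849 0.4003 0.038 ] [0.4846 0.4041 0.038 ]
coarse [0.53   0.2481 0.0452] 0.0004 [0.5296 0.2476 0.046 ] [0.5295 0.25   0.046 ]
fine [0.3697 0.3216 0.0306] 0.0008 [0.3694 0.3206 0.032 ] [0.3695 0.3246 0.032 ]
pan [0.4048 0.1851 0.0287] 0.0014 [0.4049 0.1844 0.03  ] [0.4043 0.1888 0.03  ]
phone1 [0.359 0.122 0.   ]
phone2 [0.568 0.134 0.   ]
box l [0.676 0.451 0.   ]
box r [0.741 0.287 0.   ]
box r2 [0.886 0.295 0.   ]
boxtop [[0.768, 0.321, 0.08], [0.745, 0.305, 0.1], [0.721, 0.289, 0.12]]
(267, 400, 3) (295, 400, 3)
```

View pics/seat.png

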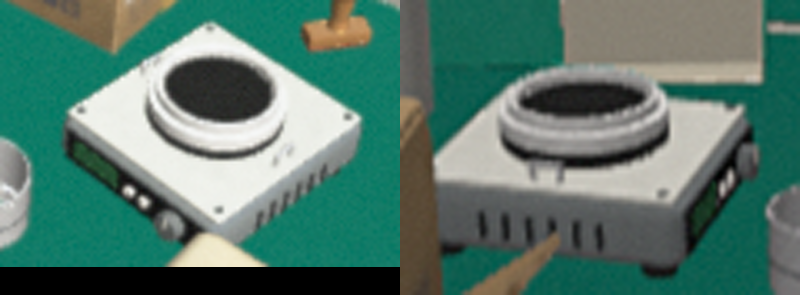

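Seat floor centre is near (366,213) in scene and (209.6,195) in side. The phone edge runs along x at y≈0.13 and the box corner is at about (0.74,0.29). I'll use yaw 90 throughout, so the fingers close along x, tool x = world y and tool y = world x.

```bash
python3 - <<'E'
from h import *
print("seat",onz("scene",365.9,213.1,.062),onz("side",209.6,195.2,.062))
# lid knob top (z .0305): scene zoom (374,~68)/4, side zoom (131,~283)/4
print("lid disc",onz("scene",180+376/4,185+100/4,.0108),onz("side",195+132/4,180+324/4,.0108))
print("knobtop",onz("scene",180+376/4,185+69/4,.0305),onz("side",195+130/4,180+286/4,.0305))
E
python3 -m crank '[0,0,0.388,-1,-1,0,-1, 0,0,0.388,-1,-1,0,-1, 0,0,0.388,-1,-1,0,-1, 0,0,0.388,-1,-1,0,-1, 0,0,0.388,-1,-1,0,-1, 0,0,0.388,-1,-1,0,-1, 0,0,0.388,-1,-1,0,-1, 0,0,0.388,-1,-1,0,-1]' 25
```

```text
seat [0.664495   0.17149226 0.062     ] [0.66187084 0.17755543 0.062     ]
lid disc [0.58869879 0.35630973 0.0108    ] [0.58891432 0.35903142 0.0108    ]
knobtop [0.59156789 0.35838983 0.0305    ] [0.5889935  0.35957793 0.0305    ]
time_s: 1.15
eef_pos: [0.2752, 0.458, 0.2138]
orientation: [-180.0, 0.0, 90.0]
ft_force: [-0.5, -0.1, -0.8]
grip_width: 1.002
grasp_force: 0.0
```

```bash
python3 -m crank '[0,0,0,-0.5,0.35,0,-1, 0,0,0,-1,0.7,0,-1, 0,0,0,-1,0.7,0,-1]' >/dev/null
python3 -m crank '[0,0,0,-0.5,0.3,0,-1, 0,0,0,-1,0.6,0.3,-1, 0,0,0,-1,0.6,0.3,-1, 0,0,0,-1,0.6,0.3,-1]'
python3 - <<'E'
from h import *
f=grab_frame("wrist"); cv2.imwrite("pics/w1.png",f["color"][:,:,::-1])
E
```

```text
time_s: 2.02
eef_pos: [0.4049, 0.2585, 0.184]
orientation: [-180.0, -0.0, 90.0]
ft_force: [-0.5, 0.9, 1.1]
grip_width: 1.0
grasp_force: 0.0
```

View pics/w1.png

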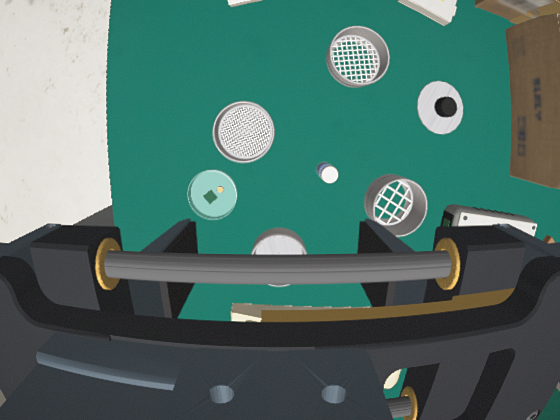

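The wrist image shows fine at (244,131), medium rim at about (359,55), coarse rim at about (396,204), lid disc at (440,107), dish at (212,194), vial at (327,173) and the pan partly hidden at (278,257). I'll check these against the first estimates.

```bash
cat >> h.py <<'E'
HE=np.array([[0.0008,-0.9721,-0.2344,0.0659],[1,0.0006,0.0009,0.0003],[-0.0008,-0.2344,0.9721,-0.1706],[0,0,0,1]])
def won(u,v,z,o):
    d=np.array([u-277.2245,v-206.2757]);r=np.hypot(*d);t=r/325.1923
    c=np.r_[d/max(r,1e-9)*np.sin(t),np.cos(t)]
    Rt=R.from_euler("xyz",o["orientation"],degrees=True).as_matrix()
    w=Rt@HE[:3,:3]@c; p=Rt@HE[:3,3]+o["eef_pos"]
    return p+w*(z-p[2])/w[2]
E
python3 - <<'E'
from h import *
o=ctrl.get_obs()
for n,u,v,z in [("fine",244,131,.032),("med",359,55,.038),("coarse",396,204,.046),("lid",440,107,.0108),("knobtop",446,106,.0305),("dish",212,194,.008),("pan",278,257,.03)]: print(n,won(u,v,z,o).round(4))
E
```

```text
fine [0.3725 0.3236 0.032 ]
med [0.4858 0.4021 0.038 ]
coarse [0.5267 0.2531 0.046 ]
lid [0.5907 0.3585 0.0108]
knobtop [0.5877 0.3585 0.0305]
dish [0.3336 0.2552 0.008 ]
pan [0.4064 0.1905 0.03  ]
```

```bash
python3 -m crank '[0,0,0,-0.72,0,0.3,-1, 0,0,0,-0.72,0,1,-1, 0,0,0,-0.72,0,1,-1]'
python3 -m crank '[0,0,0,0,0,0.4,-1, 0,0,0,0,0,0.73,-1, 0,0,0,0,0,0.73,-1,0,0,0,0,0,0.73,0,0,0,0,0,0,0.73,1,0,0,0,0,0,0.73,1,0,0,0,0,0,0.73,1,0,0,0,0,0,0.73,1,0,0,0,0,0,0.73,1]' 25
```

```text
time_s: 2.45
eef_pos: [0.4033, 0.1861, 0.082]
orientation: [-179.8, 0.0, 90.0]
ft_force: [-0.0, 0.4, -0.1]
grip_width: 0.997
grasp_force: 0.0
time_s: 3.58
eef_pos: [0.4055, 0.1862, 0.0117]
orientation: [179.9, -0.0, 89.9]
ft_force: [-0.8, 1.5, 13.1]
grip_width: 0.683
grasp_force: 25.0
```

```bash
python3 -m crank '[0,0,0,0,0,-0.2,1, 0,0,0,0,0,-0.6,1, 0,0,0,0,0,-1,1,0,0,0,0,0,-1,1]'
python3 -m crank '[0,0,0,0,0.4,-0.1,1, 0,0,0,0,0.8,-0.1,1, 0,0,0,-0.06,1,-0.1,1]' >/dev/null
python3 -m crank '[0,0,0,0,0.4,0,1, 0,0,0,-0.06,0.8,0,1, 0,0,0,-0.06,1,0,1,0,0,0,-0.06,1,0,1]'
python3 - <<'E'
from h import *
f=grab_frame("wrist"); cv2.imwrite("pics/w2.png",f["color"][:,:,::-1])
f=grab_frame("side"); cv2.imwrite("pics/sd2.png",f["color"][:,:,::-1])
E
```

```text
time_s: 4.08
eef_pos: [0.4064, 0.1864, 0.1134]
orientation: [179.7, -0.1, 89.9]
ft_force: [-0.2, -0.3, -2.0]
grip_width: 0.688
grasp_force: 25.0
time_s: 4.95
eef_pos: [0.6055, 0.1735, 0.1196]
orientation: [-180.0, 0.0, 89.9]
ft_force: [-0.3, 0.5, -0.7]
grip_width: 0.684
grasp_force: 25.0
```

View pics/w2.png

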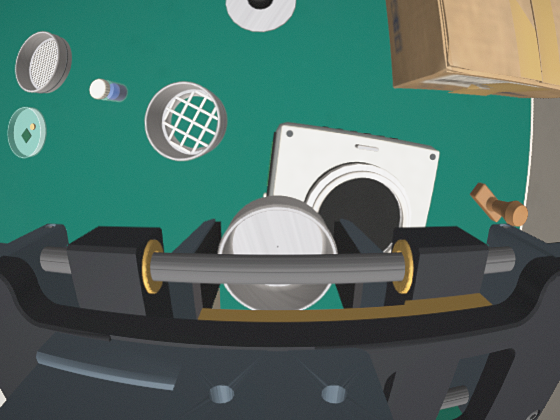

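The pan is held at (278,250) and the seat's dark floor is visible at about x 317–400, y 178–250. I'll fit the seat circle from the floor's edge.

```bash
python3 - <<'E'
from h import *
from scipy.optimize import least_squares
o=ctrl.get_obs(); im=cv2.cvtColor(cv2.imread("pics/w2.png"),cv2.COLOR_BGR2GRAY)
pts=[]
for c in range(325,396,3):
    col=im[172:215,c]; k=np.where(col<70)[0]
    if len(k): pts.append((c,172+k[0]))
for r in range(195,236,4):
    k=np.where(im[r,340:408]<70)[0]
    if len(k): pts.append((340+k[-1],r))
print(pts)
P=np.array([won(u,v,.062,o)[:2] for u,v in pts])
for rad in (None,.0335):
    f=lambda q:np.hypot(P[:,0]-q[0],P[:,1]-q[1])-(rad or q[2])
    s=least_squares(f,[.663,.174,.033],loss="soft_l1",f_scale=.001); print(s.x.round(4),np.abs(s.fun).mean().round(4))
E
```

```text
[(325, np.int64(173)), (328, np.int64(195)), (331, np.int64(191)), (334, np.int64(189)), (337, np.int64(186)), (340, np.int64(185)), (343, np.int64(183)), (346, np.int64(182)), (349, np.int64(181)), (352, np.int64(180)), (355, np.int64(179)), (358, np.int64(179)), (361, np.int64(178)), (364, np.int64(178)), (367, np.int64(179)), (370, np.int64(179)), (373, np.int64(180)), (376, np.int64(181)), (379, np.int64(183)), (382, np.int64(184)), (385, np.int64(187)), (388, np.int64(189)), (391, np.int64(193)), (394, np.int64(197)), (np.int64(393), 195), (np.int64(395), 199), (np.int64(397), 203), (np.int64(397), 207), (np.int64(398), 211), (np.int64(398), 215), (np.int64(398), 219), (np.int64(398), 223), (np.int64(398), 227), (np.int64(407), 231), (np.int64(407), 235)]
[0.6656 0.1731 0.0321] 0.0012
[0.6651 0.1715 0.033 ] 0.0014
```

```bash
python3 -m crank '[0,0,0,-0.01,0.3,0,1, 0,0,0,-0.015,0.59,0,1, 0,0,0,-0.015,0.595,0.1,1,0,0,0,-0.015,0.595,0.3,1,0,0,0,-0.015,0.595,0.4,1,0,0,0,-0.015,0.595,0.45,1,0,0,0,-0.015,0.595,0.45,1,0,0,0,-0.015,0.595,0.45,1]'
python3 - <<'E'
from h import *
f=grab_frame("side"); cv2.imwrite("pics/sd3.png",cv2.resize(f["color"][110:260,120:320,::-1],(800,600),interpolation=2))
E
```

```text
time_s: 6.05
eef_pos: [0.6643, 0.1725, 0.0764]
orientation: [180.0, -0.0, 90.0]
ft_force: [-2.0, 1.2, 2.0]
grip_width: 0.687
grasp_force: 25.0
```

View pics/sd3.png

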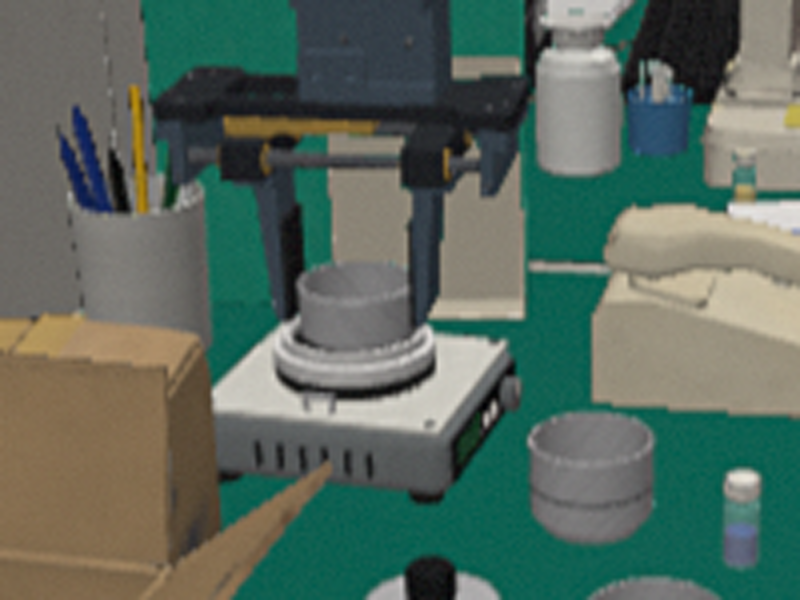

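The pan is inside the seat rim and about 2–3 mm high. I lower it the rest, release and retreat.

```bash
python3 -m crank '[0,0,0,0,0,0.025,1, 0,0,0,0,0,0.03,1,0,0,0,0,0,0.03,1]'
python3 -m crank '[0,0,0,0,0,0,-1, 0,0,0,0,0,0,-1,0,0,0,0,0,0,-1,0,0,0,0,0,-0.3,-1,0,0,0,0,0,-0.7,-1,0,0,0,1,-0.5,-1,-1,0,0,0,1,-1,-1,-1,0,0,0,1,-1,-1,-1]'
python3 - <<'E'
from h import *
f=grab_frame("wrist"); cv2.imwrite("pics/w3.png",f["color"][:,:,::-1])
E
```

```text
time_s: 6.48
eef_pos: [0.6648, 0.1728, 0.0746]
orientation: [179.9, -0.0, 90.0]
ft_force: [-6.6, 3.8, 20.3]
grip_width: 0.682
grasp_force: 25.1
time_s: 7.48
eef_pos: [0.5622, 0.2739, 0.1734]
orientation: [-180.0, -0.0, 90.1]
ft_force: [0.8, -0.0, -0.2]
grip_width: 1.005
grasp_force: 0.0
```

View pics/w3.png

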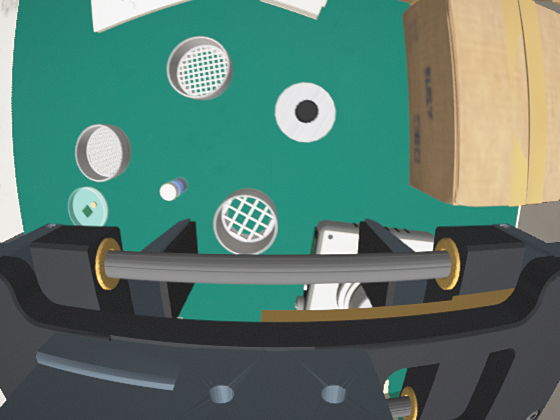

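```bash
python3 -m crank '[0,0,0,0.2,-0.5,0,-1, 0,0,0,0.25,-1,0,-1,0,0,0,0.25,-1,0,-1]' >/dev/null
python3 -m crank '[0,0,0,0.2,-0.5,0.1,-1, 0,0,0,0.24,-0.91,0.6,-1,0,0,0,0.24,-0.91,0.63,-1,0,0,0,0.24,-0.91,0.63,-1]'
python3 -m crank '[0,0,0,0,0,0.4,-1, 0,0,0,0,0,0.8,-1,0,0,0,0,0,0.98,-1,0,0,0,0,0,0.98,-1,0,0,0,0,0,0.98,1,0,0,0,0,0,0.98,1,0,0,0,0,0,0.98,1,0,0,0,0,0,0.98,1,0,0,0,0,0,0.98,1]' 25
```

```text
time_s: 8.4
eef_pos: [0.3749, 0.3217, 0.1099]
orientation: [180.0, 0.0, 89.9]
ft_force: [0.9, 0.7, 0.4]
grip_width: 1.0
grasp_force: 0.0
time_s: 9.52
eef_pos: [0.3738, 0.3217, 0.0125]
orientation: [180.0, -0.0, 90.0]
ft_force: [0.1, -0.6, 8.8]
grip_width: 0.68
grasp_force: 25.0
```

```bash
python3 -m crank '[0,0,0,0,0,-0.3,1, 0,0,0,0,0,-0.7,1, 0,0,0,0,0,-1,1]' >/dev/null
python3 -m crank '[0,0,0,-0.2,0.4,-0.3,1, 0,0,0,-0.4,0.8,-0.3,1, 0,0,0,-0.5,1,-0.3,1]' >/dev/null
python3 -m crank '[0,0,0,-0.2,0.4,0,1, 0,0,0,-0.4,0.8,0,1, 0,0,0,-0.5,1,0,1]' >/dev/null
python3 -m crank '[0,0,0,-0.2,0.4,0,1, 0,0,0,-0.4,0.8,0,1, 0,0,0,-0.49,0.92,0,1,0,0,0,-0.49,0.92,0,1,0,0,0,-0.49,0.92,0,1]'
python3 - <<'E'
from h import *
f=grab_frame("side"); cv2.imwrite("pics/sd4.png",cv2.resize(f["color"][110:260,120:320,::-1],(800,600),interpolation=2))
f=grab_frame("scene"); cv2.imwrite("pics/sc4.png",cv2.resize(f["color"][110:290,250:490,::-1],(800,600),interpolation=2))
E
```

```text
time_s: 11.28
eef_pos: [0.6641, 0.173, 0.1417]
orientation: [-179.9, -0.0, 90.0]
ft_force: [0.4, 0.4, -1.7]
grip_width: 0.676
grasp_force: 25.0
```

View pics/sd4.png

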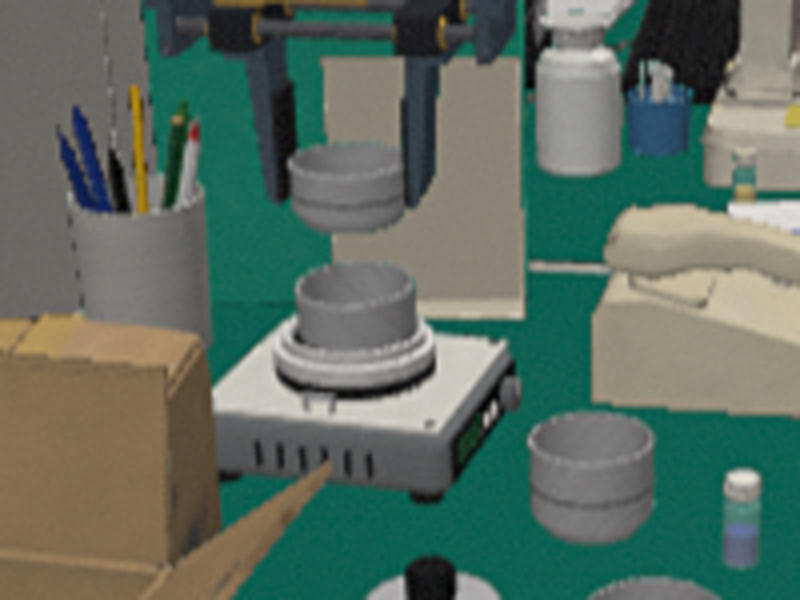

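View pics/sc4.png

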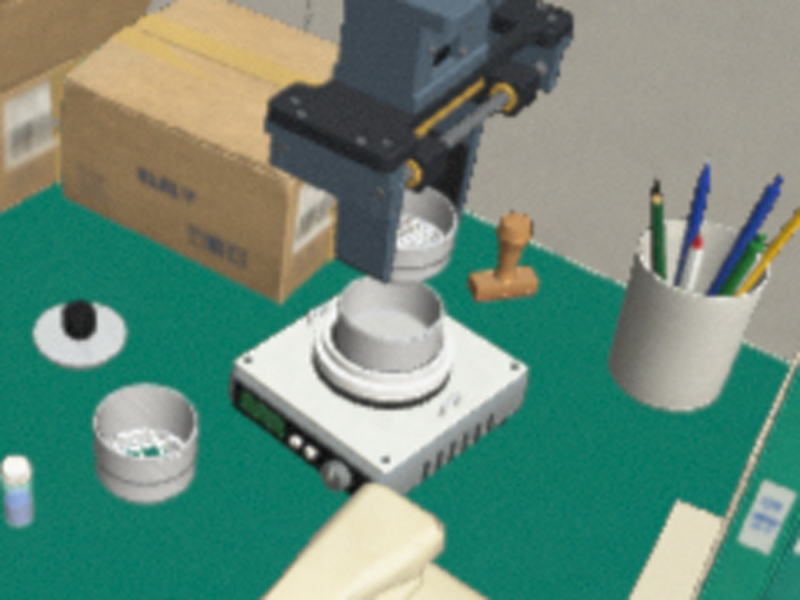

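The pan sits level in the seat and the fine sieve hangs above it. I compute the pan's rim centre from scene (366.6,203.3) and side (209,181).

```bash
python3 - <<'E'
from h import *
print(onz("scene",366.6,203.3,.092),onz("side",209,181,.092),tri((366.6,203.3),(209,181)))
# fine sieve rim in side: x 288..406 z top; TCP .1417 -> rim .162
print(onz("side",120+347/4,110+(142+20)/4,.162))
E
```

```text
[0.65959387 0.17075047 0.092     ] [0.66275854 0.17252725 0.092     ] (array([0.66223367, 0.17167888, 0.09090857]), np.float64(0.0021219338687138967))
[0.66092445 0.18454262 0.162     ]
```

```bash
python3 -m crank '[0,0,0,0,-0.01,0.2,1, 0,0,0,0,-0.01,0.3,1,0,0,0,0,-0.01,0.38,1,0,0,0,0,-0.01,0.44,1,0,0,0,0,-0.01,0.46,1,0,0,0,0,-0.01,0.47,1,0,0,0,0,-0.01,0.47,1]'
```

```text
time_s: 12.25
eef_pos: [0.6649, 0.1721, 0.0966]
orientation: [179.9, 0.0, 90.0]
ft_force: [-5.5, -3.0, 17.7]
grip_width: 0.676
grasp_force: 25.0
```

```bash
python3 -m crank '[0,0,0,0,0,0,-1, 0,0,0,0,0,0,-1,0,0,0,0,0,0,-1,0,0,0,0,0,-0.3,-1,0,0,0,0,0,-0.6,-1,0,0,0,0.6,-0.4,-0.6,-1,0,0,0,1,-0.8,-0.6,-1,0,0,0,1,-0.8,-0.6,-1]'
python3 -m crank '[0,0,0,0.5,-0.5,0,-1, 0,0,0,1,-0.8,0,-1,0,0,0,1,-0.8,0,-1,0,0,0,1,-0.8,0,-1]'
python3 - <<'E'
from h import *
f=grab_frame("side"); cv2.imwrite("pics/sd5.png",cv2.resize(f["color"][110:260,120:320,::-1],(800,600),interpolation=2))
E
```

```text
time_s: 13.25
eef_pos: [0.5817, 0.2751, 0.155]
orientation: [-179.9, -0.0, 90.2]
ft_force: [0.1, 0.2, -0.7]
grip_width: 0.999
grasp_force: 0.0
time_s: 13.75
eef_pos: [0.505, 0.3722, 0.1549]
orientation: [180.0, 0.0, 90.0]
ft_force: [0.1, -0.6, 0.5]
grip_width: 1.001
grasp_force: 0.0
```

View pics/sd5.png

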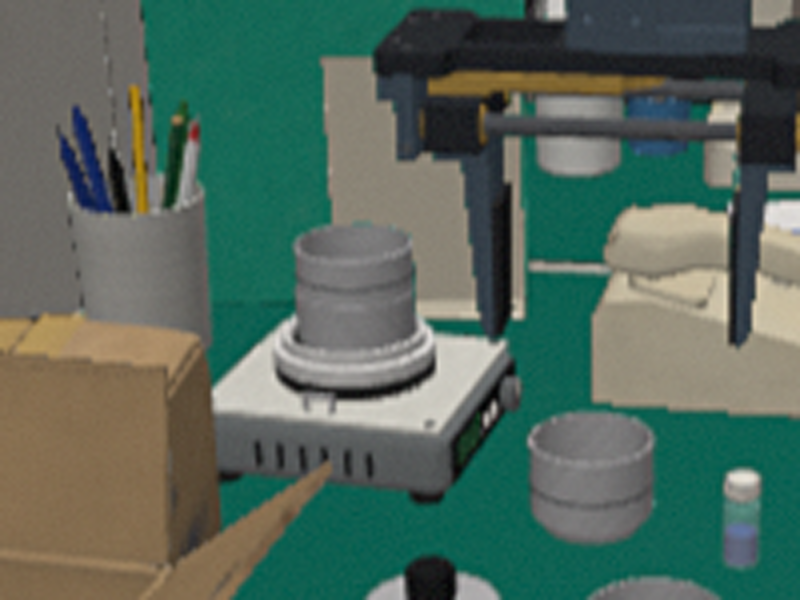

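The fine sieve sits flush on the pan, rim at (354,242) in the zoom and level. Next is the medium sieve.

```bash
python3 -m crank '[0,0,0,0.3,-0.2,0.1,-1, 0,0,0,0.3,-0.2,0.45,-1,0,0,0,0.3,-0.2,0.45,-1]'
python3 -m crank '[0,0,0,0,0,0.4,-1, 0,0,0,0,0,0.8,-1,0,0,0,0,0,0.98,-1,0,0,0,0,0,0.98,-1,0,0,0,0,0,0.98,1,0,0,0,0,0,0.98,1,0,0,0,0,0,0.98,1,0,0,0,0,0,0.98,1,0,0,0,0,0,0.98,1]' 25
```

```text
time_s: 14.18
eef_pos: [0.4843, 0.4005, 0.1079]
orientation: [-179.8, 0.2, 89.9]
ft_force: [-0.0, 0.0, 0.4]
grip_width: 1.004
grasp_force: 0.0
time_s: 15.3
eef_pos: [0.4851, 0.4027, 0.0127]
orientation: [179.9, -0.0, 90.0]
ft_force: [-0.2, -0.5, 7.9]
grip_width: 0.682
grasp_force: 25.0
```

```bash
python3 -m crank '[0,0,0,0,0,-0.3,1, 0,0,0,0,0,-0.7,1, 0,0,0,0,0,-1,1]' >/dev/null
python3 -m crank '[0,0,0,-0.4,0.3,-0.3,1, 0,0,0,-0.8,0.5,-0.55,1, 0,0,0,-1,0.6,-0.55,1]' >/dev/null
python3 -m crank '[0,0,0,-0.4,0.3,0,1, 0,0,0,-0.8,0.6,0,1, 0,0,0,-1,0.8,0,1]' >/dev/null
python3 -m crank '[0,0,0,-0.2,0.2,0,1, 0,0,0,-0.305,0.39,0,1,0,0,0,-0.305,0.39,0,1,0,0,0,-0.305,0.39,0,1]'
python3 -m crank '[0,0,0,0,0,0.2,1, 0,0,0,0,0,0.3,1,0,0,0,0,0,0.39,1,0,0,0,0,0,0.43,1,0,0,0,0,0,0.46,1,0,0,0,0,0,0.48,1,0,0,0,0,0,0.48,1]'
```

```text
time_s: 16.92
eef_pos: [0.6629, 0.1724, 0.1665]
orientation: [-179.9, -0.0, 90.0]
ft_force: [-0.2, 0.1, -0.7]
grip_width: 0.681
grasp_force: 25.0
time_s: 17.8
eef_pos: [0.6637, 0.1719, 0.1206]
orientation: [179.9, -0.0, 89.9]
ft_force: [-6.1, -0.5, 16.3]
grip_width: 0.684
grasp_force: 25.0
```

```bash
python3 -m crank '[0,0,0,0,0,0,-1, 0,0,0,0,0,0,-1,0,0,0,0,0,0,-1,0,0,0,0,0,-0.3,-1,0,0,0,0,0,-0.6,-1,0,0,0,0.4,-0.5,-0.6,-1,0,0,0,0.78,-1,-0.6,-1,0,0,0,0.78,-1,-0.6,-1]'
python3 -m crank '[0,0,0,0,-0.35,0.3,-1, 0,0,0,0,-0.35,0.7,-1,0,0,0,0,-0.35,0.7,-1,0,0,0,0,-0.35,0.7,-1]'
python3 - <<'E'
from h import *
f=grab_frame("side"); cv2.imwrite("pics/sd6.png",cv2.resize(f["color"][110:260,120:320,::-1],(800,600),interpolation=2))
E
```

```text
time_s: 18.8
eef_pos: [0.5603, 0.252, 0.1791]
orientation: [-179.9, -0.0, 90.1]
ft_force: [0.7, -0.0, -0.1]
grip_width: 1.001
grasp_force: 0.0
time_s: 19.3
eef_pos: [0.5298, 0.2499, 0.11]
orientation: [179.9, -0.0, 89.9]
ft_force: [0.7, 0.1, 1.3]
grip_width: 0.999
grasp_force: 0.0
```

View pics/sd6.png

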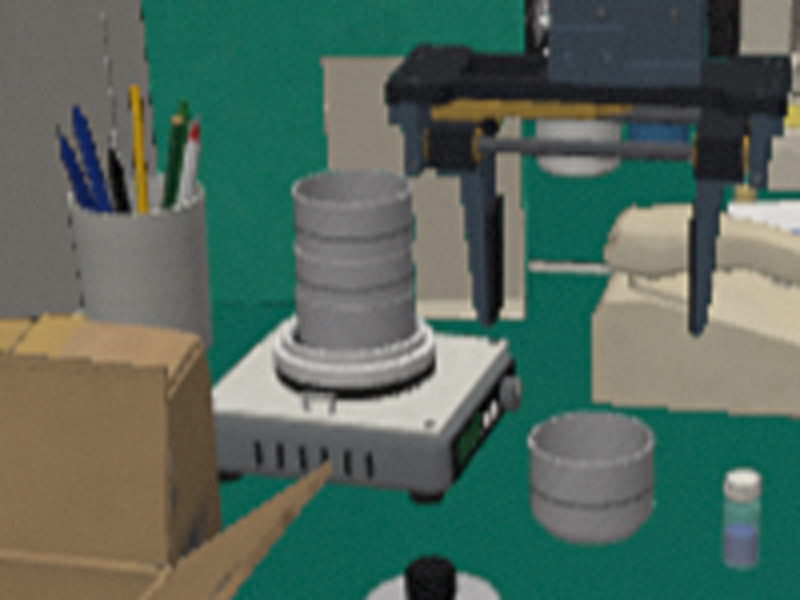

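The stack is level so far. The coarse sieve stands close to the shaker's front, so I descend with a narrower opening.

```bash
python3 -m crank '[0,0,0,0,0,0.1,-0.65, 0,0,0,0,0,0.2,-0.65,0,0,0,0,0,0.4,-0.65,0,0,0,0,0,0.7,-0.65,0,0,0,0,0,0.98,-0.65,0,0,0,0,0,0.98,-0.65,0,0,0,0,0,0.98,1,0,0,0,0,0,0.98,1,0,0,0,0,0,0.98,1,0,0,0,0,0,0.98,1]' 25
```

```text
time_s: 20.6
eef_pos: [0.5292, 0.2501, 0.0119]
orientation: [179.9, -0.0, 89.9]
ft_force: [0.3, 0.4, 8.7]
grip_width: 0.683
grasp_force: 25.0
```

```bash
python3 -m crank '[0,0,0,0,0,-0.3,1, 0,0,0,0,0,-0.7,1, 0,0,0,0,0,-1,1]' >/dev/null
python3 -m crank '[0,0,0,0,0,-0.4,1, 0,0,0,0,0,-0.85,1, 0,0,0,-0.2,0.3,-0.85,1,0,0,0,-0.4,0.6,-0.85,1,0,0,0,-0.6,0.8,-0.85,1]' >/dev/null
python3 -m crank '[0,0,0,-0.1,0.3,0,1, 0,0,0,-0.185,0.545,0,1,0,0,0,-0.185,0.545,0,1,0,0,0,-0.185,0.545,0,1]'
python3 -m crank '[0,0,0,0,0,0.2,1, 0,0,0,0,0,0.3,1,0,0,0,0,0,0.38,1,0,0,0,0,0,0.43,1,0,0,0,0,0,0.47,1,0,0,0,0,0,0.485,1,0,0,0,0,0,0.485,1]'
```

```text
time_s: 22.1
eef_pos: [0.6622, 0.1714, 0.1959]
orientation: [-180.0, -0.0, 89.9]
ft_force: [-0.7, 0.1, -1.4]
grip_width: 0.685
grasp_force: 25.0
time_s: 22.98
eef_pos: [0.6634, 0.1716, 0.1494]
orientation: [179.9, -0.0, 90.0]
ft_force: [-6.1, 0.4, 18.8]
grip_width: 0.679
grasp_force: 25.0
```

```bash
python3 -m crank '[0,0,0,0,0,0,-1, 0,0,0,0,0,0,-1,0,0,0,0,0,0,-1,0,0,0,0,0,-0.3,-1,0,0,0,0,0,-0.6,-1,0,0,0,0.5,-0.3,-0.6,-1,0,0,0,1,-0.5,-0.6,-1,0,0,0,1,-0.5,-0.6,-1]' >/dev/null
python3 -m crank '[0,0,0,0.4,-0.1,0.2,-0.5, 0,0,0,0.87,-0.24,0.6,-0.2,0,0,0,0.87,-0.24,1,-0.2,0,0,0,0.87,-0.24,1,-0.2]'
python3 - <<'E'
from h import *
f=grab_frame("side"); a=cv2.resize(f["color"][100:290,150:350,::-1],(632,600),interpolation=2)
cv2.imwrite("pics/sd7.png",a)
E
```

```text
time_s: 24.48
eef_pos: [0.5876, 0.3572, 0.1045]
orientation: [-179.7, 0.2, 90.0]
ft_force: [0.5, 0.4, 0.5]
grip_width: 0.607
grasp_force: 0.0
```

View pics/sd7.png

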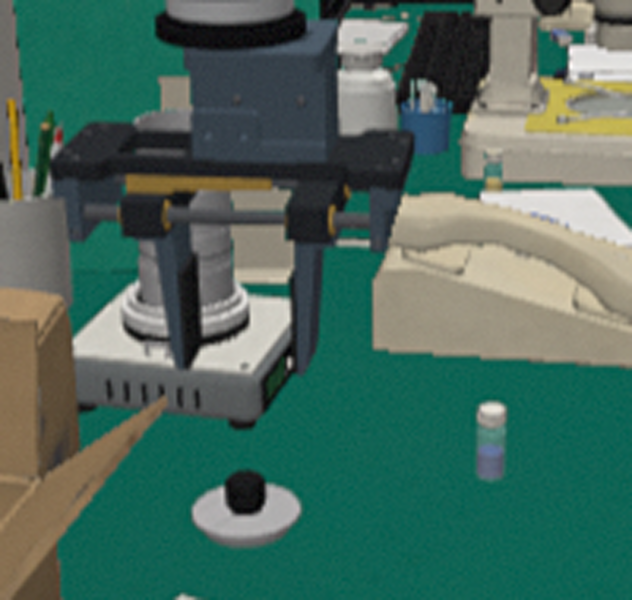

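The stack stands behind the gripper, and the lid knob is at (245,490) with its disc clear. The carton flap tip (side px about (202,227)) needs a check before I descend.

```bash
python3 - <<'E'
from h import *
for a in ((300,95),(308,97),(265,70),(305,88)): print(a,tri(a,(202,227)))
for z in (.1,.15,.2): print(z,onz("side",202,227,z),onz("side",180,245,z))
E
```

```text
(300, 95) (array([0.66622409, 0.41011986, 0.16650009]), np.float64(0.15714800460016892))
(308, 97) (array([0.67176678, 0.39510979, 0.1620198 ]), np.float64(0.16335112696897927))
(265, 70) (array([0.64457385, 0.48867998, 0.20522639]), np.float64(0.15674138052222292))
(305, 88) (array([0.67096284, 0.40705574, 0.17333565]), np.float64(0.17453231745178566))
0.1 [0.61971001 0.40663515 0.1       ] [0.63784978 0.47204958 0.1       ]
0.15 [0.59201715 0.50756265 0.15      ] [0.60759409 0.56373514 0.15      ]
0.2 [0.5643243  0.60849015 0.2       ] [0.5773384  0.65542071 0.2       ]
```

The candidate flap positions are at y≥0.5 with z≥0.15, because the earlier wrist view showed clear desk at (0.62,0.41). So the descent is clear.

```bash
python3 -m crank '[0,0,0,0.01,0.01,0.3,-0.2, 0,0,0,0.01,0.01,0.6,-0.2,0,0,0,0.01,0.01,0.8,-0.2,0,0,0,0.01,0.01,0.905,-0.2,0,0,0,0.01,0.01,0.905,-0.2,0,0,0,0.01,0.01,0.905,1,0,0,0,0.01,0.01,0.905,1,0,0,0,0.01,0.01,0.905,1,0,0,0,0.01,0.01,0.905,1,0,0,0,0.01,0.01,0.905,1]' 25
```

```text
time_s: 25.78
eef_pos: [0.5903, 0.3594, 0.0172]
orientation: [180.0, -0.0, 89.9]
ft_force: [-0.4, 0.2, 4.5]
grip_width: 0.24
grasp_force: 25.0
```

```bash
python3 -m crank '[0,0,0,0,0,-0.3,1, 0,0,0,0,0,-0.7,1, 0,0,0,0,0,-1,1]' >/dev/null
python3 -m crank '[0,0,0,0,0,-0.4,1, 0,0,0,0,0,-0.8,1, 0,0,0,0,0,-1,1,0,0,0,-0.3,0,-1,1,0,0,0,-0.6,0.3,-1,1,0,0,0,-0.8,0.4,-1,1]' >/dev/null
python3 -m crank '[0,0,0,-0.4,0.1,-0.2,1, 0,0,0,-0.8,0.2,-0.2,1,0,0,0,-1,0.3,-0.2,1,0,0,0,-1,0.33,-0.2,1,0,0,0,-1,0.33,-0.2,1]'
python3 - <<'E'
from h import *
f=grab_frame("side"); cv2.imwrite("pics/sd8.png",cv2.resize(f["color"][60:240,100:340,::-1],(800,600),interpolation=2))
E
```

```text
time_s: 27.52
eef_pos: [0.6628, 0.1802, 0.2365]
orientation: [-180.0, -0.0, 90.0]
ft_force: [0.2, -0.2, -1.6]
grip_width: 0.233
grasp_force: 25.0
```

View pics/sd8.png

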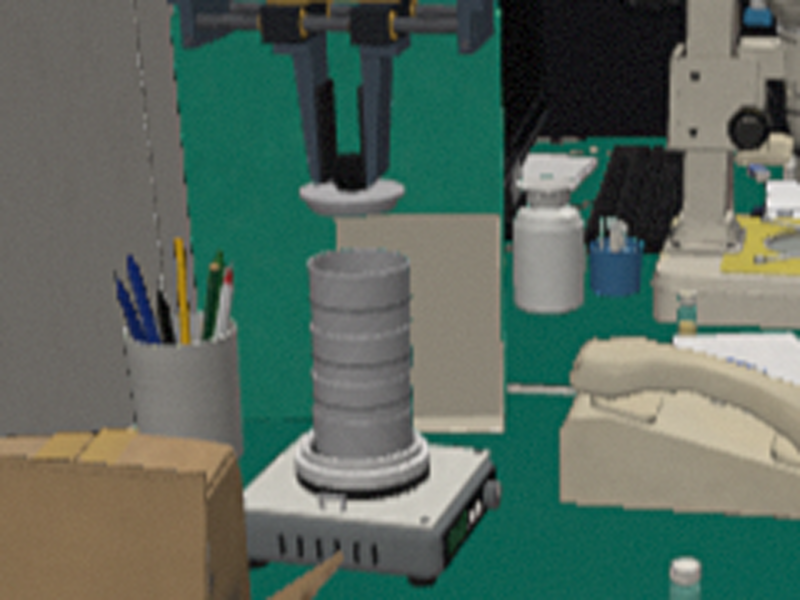

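All four pieces are stacked straight and the lid is level above them. I shift y by −8 mm and lower it.

```bash
python3 -m crank '[0,0,0,-0.08,0,0,1,0,0,0,-0.08,0,0.1,1, 0,0,0,-0.08,0,0.2,1,0,0,0,-0.08,0,0.28,1,0,0,0,-0.08,0,0.34,1,0,0,0,-0.08,0,0.39,1,0,0,0,-0.08,0,0.43,1,0,0,0,-0.08,0,0.45,1,0,0,0,-0.08,0,0.45,1]'
```

```text
time_s: 28.7
eef_pos: [0.6634, 0.1714, 0.1931]
orientation: [179.9, -0.0, 89.9]
ft_force: [-2.2, -0.5, 9.5]
grip_width: 0.233
grasp_force: 25.0
```

```bash
python3 -m crank '[0,0,0,0,0,0,-0.2, 0,0,0,0,0,0,-0.2,0,0,0,0,0,0,-0.2,0,0,0,0,0,-0.3,-0.2,0,0,0,0,0,-0.7,-0.2,0,0,0,0.3,-0.5,-0.9,-0.2,0,0,0,0.5,-1,-1,-0.2,0,0,0,0.5,-1,-1,-0.2]'
python3 - <<'E'
from h import *
a=grab_frame("side")["color"][100:240,140:280,::-1]; b=grab_frame("scene")["color"][120:330,180:390,::-1]
cv2.imwrite("pics/f.png",np.hstack([cv2.resize(x,(400,400),interpolation=2) for x in (a,b)]))
E
```

```text
time_s: 29.7
eef_pos: [0.5605, 0.2228, 0.2934]
orientation: [179.9, -0.0, 90.1]
ft_force: [0.1, -0.5, 0.4]
grip_width: 0.603
grasp_force: 0.0
```

View pics/f.png

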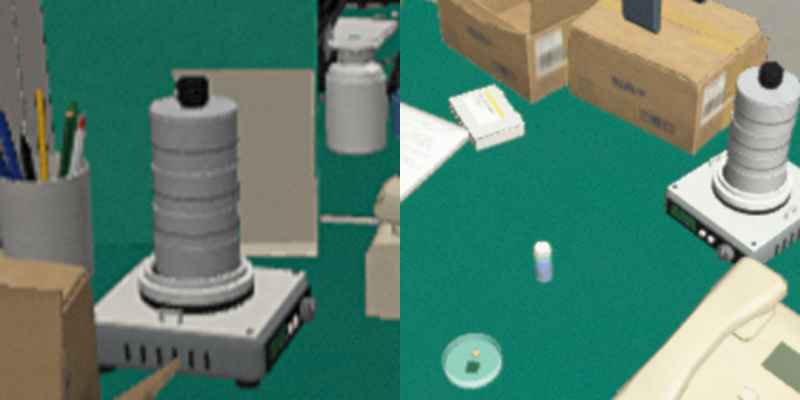

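The full stack is nested and level with the lid on top at (193,92). The vial and dish are where they started, and the robot is clear.

```bash
python3 -c "
from station import ctrl
print(ctrl.hand_in())"
```

```text
the job is handed in; nothing more can be done
None
```

The sieve stack is built on the shaker: pan, fine, medium and coarse sieves, then the lid, each nested and level in the final pictures. The vial and dish were not moved, the arm finished clear at about 30 s of the 115 s allowed, and the job is handed in (no verdict returned).

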